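Reverse the shaker row onto the pass rack

ROBOT

A 6-joint arm with a two-finger parallel gripper is mounted at the origin on the work surface. World frame = base frame: x ahead of the robot, y to its left, z up, the work surface at z = 0. Lengths are in m, angles in rad, forces in N, time in s.
With the tool pointing down it reaches from about 0.4 to 0.825 m from the base axis. Payload 7 kg.
Tool frame: the origin (TCP) lies on the mounting face of the last link; the fingertips stand 173 mm ahead of it and the grasp point (between the pads) lies 155 mm ahead of it; z points along the fingers, y is the line along which they close (so a half turn about z gives the same grasp; the last joint's range is limited). The gripper opens to 85 mm and grips with 20 to 120 N. Pads are 22 mm wide; open, the fingers measure 114 mm over their backs; the gripper's body (76 mm by 85 mm) begins 54 mm behind the grasp point. The pads swing forward as they close: fully open they stand 13 mm farther back than shut.
Start: joints at [1.566, 0.359, 0.012, 0, -1.224, -0.288], TCP at [0.195, 0.646, 0.405] pointing down, gripper open.
Joint ranges: [-3.07, 3.07], [-1.43, 2.12], [-1.02, 1.25], [-3.03, 1.67], [-3.05, -0], [-3.03, 3.03]. Speed limits (rad/s): [2.39, 2.39, 3.01, 3.14, 3.14, 3.14].

INTERFACE

Orientations are given as [roll, pitch, yaw] about the fixed x, y, z axes, in that order (R = Rz(yaw) Ry(pitch) Rx(roll)).
In Python, from bench import status, imaging, workorder gives the robot as it stands.
- The arm moves only by the tool arm_command, never from a script. Its argument "increments" is a list that holds one entry, the list of rows, each a list of 6 numbers: the shift along the tool's x, y, z as a fraction of full scale, then the turn, a rotation vector about the tool's x, y, z as a fraction of full scale. In form: [[[tx, ty, tz, wx, wy, wz], ...]]. A call has 1 to 8 rows; each row shifts and turns the commanded pose from where the row before left it, along the tool's axes as they then stand; what a row does not reach is not made up. Full scale, the value 1, is 0.03 m for a shift and 0.08 rad for a turn. A row lasts 1/12 s, in which the tool goes at most 41.7 mm and 7.16 degrees, less where a joint would pass 70% of its speed; a pose out of reach is approached as far as the arm can. A call with a number of a shift or a turn outside -1 to 1 is refused whole. A call with a gripper value outside its range is refused whole. "claw" is the opening, from -1 (shut) to 1 (fully open), set as the call begins (left out, the last holds). The fingers move at their own pace and stop on an object; "squeeze" is the grip in N (left out, the last holds). Time passes only in rows, so rows that do not move let the fingers close. It gives the time, the measured TCP pose, the force, the opening and the grip force at its end, in the units of the state.
- status.state(): the state, without advancing time (a new reading comes with each control period).
- imaging.capture(name): name is "scene" or "top"; returns the picture (480x640x3 uint8, blue, green, red); there is no depth.
- imaging.camera_info(name): a dict with "K" (3x3 intrinsics, pixels), "world_from_camera" (4x4, takes a point from camera to world coordinates). Camera axes: x right, y down, z forward; pixel columns grow to the right and rows downward; lengths in m; the calibration is good to about 2 mm. A picture is of the moment at which its call begins. camera_info takes no time and is no camera call.
- workorder.finish_job(): hands the job in; it is judged then, once.
The state is a dict: "t": time; "joints": joint angles; "joint_vel": joint speeds; "joint_efforts": joint torques, N m; "tcp_pos": TCP position; "eef_rot": TCP orientation; "force": force on the tool from outside, world axes, zero at the start; "wrist_torque": the same for the moment, N m; "opening": opening from 0.0 (shut) to 1.0 (fully open); "grip_force": force on a finger pad.
Only numpy, scipy, OpenCV 4.12 (cv2) and the standard library are available. Lean on these libraries where they do the work, as an engineer would, in place of code of your own. Each camera call takes 0.05 s, during which the arm holds its last target. There are 200 camera calls.

TASK

Move the four steel shakers from the padded prep rack to the empty pass rack in reverse order: the one that stood nearest the robot's end goes to the far end, the next one beside it, and so on to the last. Set each one down gently, upright on the floor of its own compartment, without tipping any over, and let go of them all.

Things in the scene. Friction and masses are not known exactly. Their poses are not given: they have to be found in the camera images.
- tall_shaker: Tall shaker, 100 mm high: straight cylinder with a flat top full of small holes. Round, 44 mm in diameter, 180 g or so, stainless steel; its origin is the centre of its underside, z up. At the start it stands upright in a compartment of prep_rack.
- short_shaker: Short shaker, 76 mm high: straight cylinder with a flat top with one wide dark slot. Round, 44 mm in diameter, 180 g or so, stainless steel; its origin is the centre of its underside, z up. At the start it stands upright in a compartment of prep_rack.
- dome_shaker: Domed shaker, 90 mm high: straight sides to 70 mm, then a rounded dome. Round, 44 mm in diameter, 180 g or so, stainless steel; its origin is the centre of its underside, z up. At the start it stands upright in a compartment of prep_rack.
- cone_shaker: Cone-topped shaker, 94 mm high: straight sides to 66 mm, then a cone that ends in a 12 mm wide spout from 82 to 94 mm. Round, 44 mm in diameter, 180 g or so, stainless steel; its origin is the centre of its underside, z up. At the start it stands upright in a compartment of prep_rack.
- tall_pad: Black rubber pad, 64 x 64 mm and 4 mm thick, fixed on the floor of a compartment of prep_rack: the one that the tall shaker stands on at the start. Origin at the centre of its underside. All four pads look alike. Nothing to handle; it only marks where that shaker came from.
- short_pad: Black rubber pad, 64 x 64 mm and 4 mm thick, fixed on the floor of a compartment of prep_rack: the one that the short shaker stands on at the start. Origin at the centre of its underside. All four pads look alike. Nothing to handle; it only marks where that shaker came from.
- dome_pad: Black rubber pad, 64 x 64 mm and 4 mm thick, fixed on the floor of a compartment of prep_rack: the one that the dome shaker stands on at the start. Origin at the centre of its underside. All four pads look alike. Nothing to handle; it only marks where that shaker came from.
- cone_pad: Black rubber pad, 64 x 64 mm and 4 mm thick, fixed on the floor of a compartment of prep_rack: the one that the cone shaker stands on at the start. Origin at the centre of its underside. All four pads look alike. Nothing to handle; it only marks where that shaker came from.
- prep_rack: The rack full at the start, black pads in it (shaker undersides 8 mm above the table): steel tray, 292 (x) x 76 (y) x 20 mm high, fixed. Origin: centre of underside; x runs along the row, away from the robot (within 30 deg of ahead). Four compartments like those of pass_rack, at the same places; x = -108 mm is the robot's end.
- pass_rack: The rack empty at the start, no pads: steel tray, 292 (x) x 76 (y) x 20 mm high, fixed. Origin: centre of underside; x runs along the row, away from the robot (within 30 deg of ahead). Four compartments 68 x 68 mm inside, centres at x = -108 (robot's end), -36, 36, 108 mm, y = 0; floor 4 mm above the table, walls 4 mm thick, tops at 20 mm. Wire loops stick out 14 mm at the ends.
Not all that is in view belongs to the job. Leave any brown look-alike of the dome_pad alone.

How it is judged:
By the outcome, as a careful person would: the job done as asked, in the order asked, and still so for the second after the job is handed in, with the robot touching nothing.
It also fails if it takes over 112 s, if anything falls off the work surface, if the arm or the gripper's body presses on something with over 40 N, if the wrist force passes 120 N, or if a joint passes its speed limit or range.

## Working session

There is one attempt and no reset: what is moved stays moved. The work goes in short steps, Python scripts to look and compute and a tool call to move; the robot and the scene stay as the last step left them, time stands still between calls to the robot, and variables do not carry over. Pictures are saved under pics/ and viewed, at most 14 in all, crops included, and the job is handed in when it is done.

Besides the shell and the picture viewer there is one more tool, called as name(argument=value, ...), one argument or row to a line, values as JSON. arm_command: Moves the arm, as the interface text tells. Its arguments: {"type":"object","properties":{"increments":{"type":"array","items":{"type":"array","items":{"type":"array","items":{"type":"number"}}}},"claw":{"type":"number"},"squeeze":{"type":"number"}},"required":["increments"]}

```bash
mkdir -p pics; ls; python3 - <<'E'
from bench import status, imaging
import cv2
print(status.state())
for n in("scene","top"):
    cv2.imwrite(f"pics/{n}0.png",imaging.capture(n)); i=imaging.camera_info(n); print(n,i)
E
```

```text
pics
{'t': 0.0, 'joints': array([ 1.56610386e+00,  3.59389484e-01,  1.10475272e-02, -3.37104192e-04,
       -1.22409051e+00, -2.88077084e-01]), 'joint_vel': array([ 0.00104251, -0.00019965,  0.00013961,  0.0008126 , -0.00098524,
       -0.00138052]), 'joint_efforts': array([-4.99954167e-04, -5.83322060e+01,  2.93424350e+01,  6.93680003e+00,
       -6.04060799e-03,  7.09664690e-06]), 'tcp_pos': array([0.19477048, 0.64608459, 0.40375918]), 'eef_rot': array([ 3.13993389e+00, -1.61046972e-04, -2.92884228e-01]), 'force': array([-0.25518591, -0.30825351, -0.06562566]), 'wrist_torque': array([-0.01413848,  0.01607169,  0.00724393]), 'grip_force': 0.0, 'opening': 1.001178229582755}
scene {'K': array([[470.24825712,   0.        , 315.77306948],
       [  0.        , 470.24825712, 234.85349762],
       [  0.        ,   0.        ,   1.        ]]), 'world_from_camera': array([[-0.75716724,  0.38331649, -0.52892933,  1.02312027],
       [ 0.65276347,  0.41369867, -0.63462844,  0.63287718],
       [-0.02444618, -0.82578561, -0.56345409,  0.62248268],
       [ 0.        ,  0.        ,  0.        ,  1.        ]])}
top {'K': array([[500.76990803,   0.        , 321.53451312],
       [  0.        , 500.76990803, 244.63604776],
       [  0.        ,   0.        ,   1.        ]]), 'world_from_camera': array([[-0.01449444, -0.98767426,  0.15585077,  0.33366384],
       [-0.9998944 ,  0.01448078, -0.00122306, -0.04351009],
       [-0.00104885, -0.15585204, -0.98777985,  0.97049635],
       [ 0.        ,  0.        ,  0.        ,  1.        ]])}
```

View pics/scene0.png

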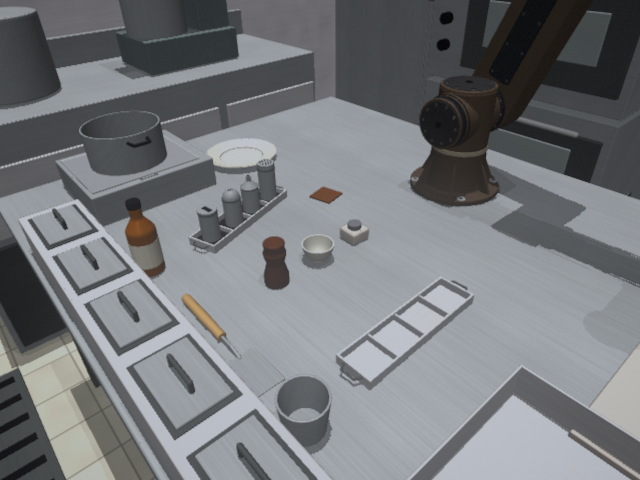

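View pics/top0.png

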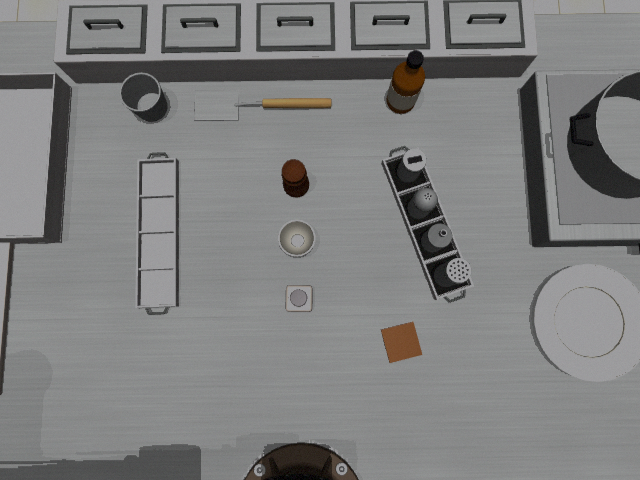

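The top view shows the tall (458,270), cone (438,235), dome (424,200) and short (412,162) shakers, from the robot's end to the far end. The empty pass rack spans (138–178, 158–307). Candidates I am ruling out are the brown mill (294,176), the brown square (402,342), the small box (299,298) and the bottle (405,85).

Next I'll enlarge both racks.

```bash
python3 - <<'E'
import cv2
im=cv2.imread("pics/top0.png")
a=im[140:310,370:490]; b=im[145:320,110:210]
cv2.imwrite("pics/prep.png",cv2.resize(im[143:305,375:480],None,fx=3.6,fy=3.6,interpolation=cv2.INTER_CUBIC))
cv2.imwrite("pics/pass.png",cv2.resize(im[150:316,120:200],None,fx=3.6,fy=3.6,interpolation=cv2.INTER_CUBIC))
E
```

```text
(no output)
```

View pics/prep.png

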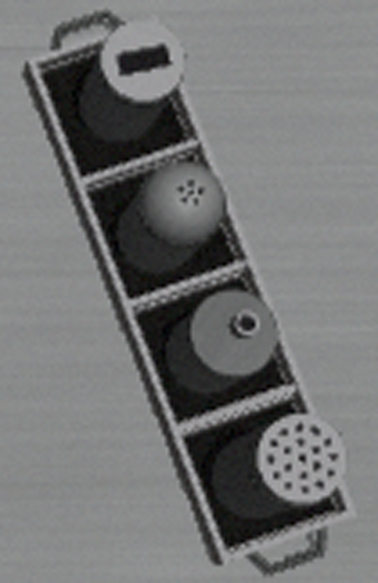

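View pics/pass.png

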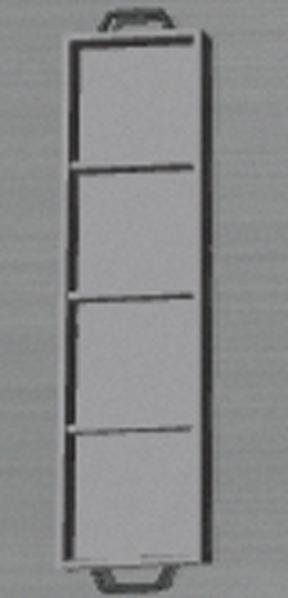

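```bash
cat > h.py <<'E'
import numpy as np, cv2
from bench import status, imaging
def ray(n,uv,z):
    i=imaging.camera_info(n);K=i["K"];T=i["world_from_camera"]
    d=T[:3,:3]@np.linalg.solve(K,[uv[0],uv[1],1]);return T[:3,3]+d*(z-T[2,3])/d[2]
def proj(n,p):
    i=imaging.camera_info(n);T=np.linalg.inv(i["world_from_camera"]);q=i["K"]@(T[:3,:3]@np.array(p)+T[:3,3]);return q[:2]/q[2]
E
python3 - <<'E'
from h import *
np.set_printoptions(precision=4,suppress=True)
def cr(o,p): return [o[0]+(p[0]+.5)/3.6-.5,o[1]+(p[1]+.5)/3.6-.5]
A=(375,143);B=(120,150)
P=[ray("top",cr(A,p),.02)[:2] for p in[(36,66),(224,560),(354,512)]]
Q=[ray("top",cr(B,p),.02)[:2] for p in[(64,36),(203,32),(204,563),(57,568)]]
print("prep",P,np.linalg.norm(P[0]-P[1]),np.linalg.norm(P[1]-P[2]),np.degrees(np.arctan2(*(P[0]-P[1])[::-1])),(P[0]+P[2])/2)
print("pass",Q,np.linalg.norm(Q[0]-Q[3]),np.linalg.norm(Q[1]-Q[2]),np.linalg.norm(Q[0]-Q[1]),np.linalg.norm(Q[3]-Q[2]),sum(Q)/4)
print(np.degrees(np.arctan2(*(Q[0]-Q[3])[::-1])),np.degrees(np.arctan2(*(Q[1]-Q[2])[::-1])))
y=np.arctan2(*(P[0]-P[1])[::-1]);c=(P[0]+P[2])/2
for n,p,z in[("tall",(301,459),.108),("cone",(245,323),.102),("dome",(190,194),.098),("short",(143,61),.084)]:
    w=ray("top",cr(A,p),z)[:2];d=w-c;print(n,w,np.hypot(*w),"rackframe",d@[np.cos(y),np.sin(y)],d@[-np.sin(y),np.cos(y)])
# scene rim points check later
for k,x in enumerate((-.108,-.036,.036,.108)): pass
E
```

```text
prep [array([ 0.6489, -0.1716]), array([ 0.378 , -0.2611]), array([ 0.4022, -0.3308])] 0.2852921465716151 0.07381268954851243 18.269348931940012 [ 0.5256 -0.2512]
pass [array([0.6589, 0.3165]), array([0.6601, 0.2403]), array([0.3705, 0.2308]), array([0.369 , 0.3077])] 0.2900621107011055 0.2897534713547262 0.07621964115872137 0.0769207967865523 [0.5146 0.2738]
1.72721834180509 1.8666685873574367
tall [ 0.4216 -0.2803] 0.5063202724735456 rackframe -0.10780183955614098 0.004931346792904909
cone [ 0.4895 -0.2584] 0.5534722155471993 rackframe -0.03652271371301822 0.004505265441394474
dome [ 0.5557 -0.2354] 0.6035550853962177 rackframe 0.03361717979852585 0.005522422159020669
short [ 0.6295 -0.2178] 0.6661527644388029 rackframe 0.10922316047724664 -0.0008682530400767005
```

```bash
python3 - <<'E'
from h import *
im=cv2.imread("pics/scene0.png")
a=cv2.resize(im[140:260,180:300],None,fx=4,fy=4,interpolation=cv2.INTER_CUBIC)
b=cv2.resize(im[270:390,325:485],None,fx=4,fy=4,interpolation=cv2.INTER_CUBIC)[:,:]
def m(img,o,p):
    q=(proj("scene",p)-o+.5)*4-.5; cv2.drawMarker(img,tuple(int(round(v)) for v in q),(0,0,255),cv2.MARKER_CROSS,12,1)
for x,y,z in[(.4216,-.2803,.108),(.4895,-.2584,.102),(.5557,-.2354,.098),(.6295,-.2178,.084)]: m(a,np.array([180,140]),(x,y,z))
y=np.radians(1.8);c=np.array([.5146,.2738]);ex=np.array([np.cos(y),np.sin(y)]);ey=np.array([-ex[1],ex[0]])
for s in(-.108,-.036,.036,.108):
    w=c+s*ex;print(w);m(b,np.array([325,270]),(*w,.004))
for s in(-.146,.146):
    for t in(-.038,.038): m(b,np.array([325,270]),(*(c+s*ex+t*ey),.02))
b=cv2.resize(b,None,fx=.5,fy=.5) if 0 else b
out=np.zeros((480,480+640,3),np.uint8);out[:,:480]=a;out[:,480:]=b
cv2.imwrite("pics/chk.png",cv2.resize(out,(798,342),interpolation=cv2.INTER_AREA))
E
```

```text
[0.40665329 0.27040764]
[0.47861776 0.27266921]
[0.55058224 0.27493079]
[0.62254671 0.27719236]
```

View pics/chk.png

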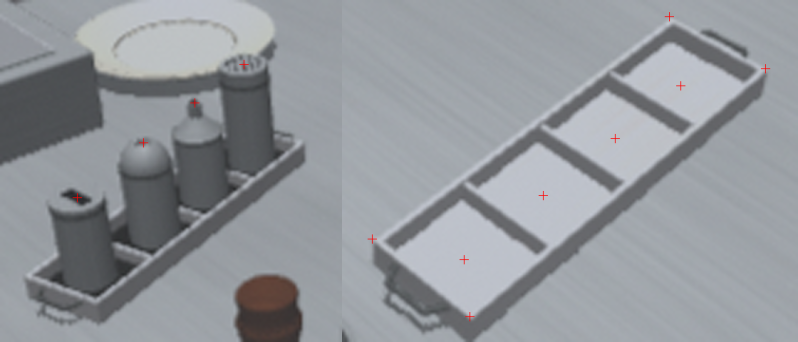

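arm_command(
  increments=[
    [[0,0,0,0,0,-0.94],[0,0,0,0,0,-0.94],[0,0,0,0,0,-0.94],[0,0,0,0,0,-0.94],[0,0,0,0,0,-0.94],[0,0,0,0,0,-0.94],[0,0,0,0,0,-0.94],[0,0,0,0,0,-0.94]],
  ],
  claw=1,
)

```text
t: 0.77
tcp_pos: [0.1948, 0.6462, 0.4041]
eef_rot: [3.141, 0.0, 0.312]
force: [-0.2, 0.6, 0.7]
opening: 0.998
grip_force: 0.0
```

```bash
cat >> h.py <<'E'
def go(*ts,frm=None):
    s=status.state();p=np.array(s["tcp_pos"]);r=s["eef_rot"];y=r[2]
    print("t %.2f"%s["t"],"pos",p.round(4),"rpy",np.round(r,4),"j",np.round(s["joints"],2),"open %.3f grip %.1f"%(s["opening"],s["grip_force"]),"F",np.round(s["force"],1))
    from scipy.spatial.transform import Rotation as R
    M=R.from_euler("xyz",r).as_matrix()
    for t in ts:
        t=np.array(t);d=M.T@(t[:3]-p)/.03
        n=max(1,int(np.ceil(np.linalg.norm(d)/1.0)))
        print(t,"total",d.round(2),"rows",n,"per row",(d/n).round(3));p=t[:3]
E
python3 -c "
from h import *
go((.47,.35,.405),(.47,-.28,.36),(.4216,-.2803,.36),(.4216,-.2803,.225))"
```

```text
t 0.77 pos [0.1948 0.6462 0.4041] rpy [3.1407e+00 5.0000e-04 3.1250e-01] j [ 1.57  0.36  0.01 -0.   -1.22  0.32] open 0.998 grip 0.0 F [-0.2  0.6  0.7]
[0.47  0.35  0.405] total [ 5.69 12.21 -0.02] rows 14 per row [ 0.407  0.872 -0.002]
[ 0.47 -0.28  0.36] total [-6.45 19.98  1.52] rows 22 per row [-0.293  0.908  0.069]
[ 0.4216 -0.2803  0.36  ] total [-1.54 -0.49  0.  ] rows 2 per row [-0.769 -0.243  0.   ]
[ 0.4216 -0.2803  0.225 ] total [ 0.  -0.   4.5] rows 5 per row [ 0.    -0.001  0.9  ]
```

arm_command(
  increments=[
    [[0.41,0.87,0,0,0,0],[0.41,0.87,0,0,0,0],[0.41,0.87,0,0,0,0],[0.41,0.87,0,0,0,0],[0.41,0.87,0,0,0,0],[0.41,0.87,0,0,0,0],[0.41,0.87,0,0,0,0],[0.41,0.87,0,0,0,0]],
  ],
)

```text
t: 1.43
tcp_pos: [0.3527, 0.476, 0.4044]
eef_rot: [3.141, 0.0, 0.309]
force: [0.1, 0.4, -0.5]
opening: 0.997
grip_force: 0.0
```

arm_command(
  increments=[
    [[0.41,0.87,0,0,0,0],[0.41,0.87,0,0,0,0],[0.41,0.87,0,0,0,0],[0.41,0.87,0,0,0,0],[0.41,0.87,0,0,0,0],[0.41,0.87,0,0,0,0],[-0.29,0.91,0.07,0,0,0],[-0.29,0.91,0.07,0,0,0]],
  ],
)

```text
t: 2.1
tcp_pos: [0.4707, 0.2919, 0.3996]
eef_rot: [3.141, 0.001, 0.308]
force: [0.9, 0.1, -0.2]
opening: 1.001
grip_force: 0.0
```

arm_command(
  increments=[
    [[-0.29,0.91,0.07,0,0,0],[-0.29,0.91,0.07,0,0,0],[-0.29,0.91,0.07,0,0,0],[-0.29,0.91,0.07,0,0,0],[-0.29,0.91,0.07,0,0,0],[-0.29,0.91,0.07,0,0,0],[-0.29,0.91,0.07,0,0,0],[-0.29,0.91,0.07,0,0,0]],
  ],
)

```text
t: 2.77
tcp_pos: [0.4696, 0.0625, 0.3835]
eef_rot: [-3.142, 0.0, 0.309]
force: [0.4, 0.3, 0.1]
opening: 1.006
grip_force: 0.0
```

arm_command(
  increments=[
    [[-0.29,0.91,0.07,0,0,0],[-0.29,0.91,0.07,0,0,0],[-0.29,0.91,0.07,0,0,0],[-0.29,0.91,0.07,0,0,0],[-0.29,0.91,0.07,0,0,0],[-0.29,0.91,0.07,0,0,0],[-0.29,0.91,0.07,0,0,0],[-0.29,0.91,0.07,0,0,0]],
  ],
)

```text
t: 3.43
tcp_pos: [0.4697, -0.1667, 0.3667]
eef_rot: [-3.141, 0.0, 0.309]
force: [0.9, 0.2, 0.3]
opening: 0.995
grip_force: 0.0
```

```bash
python3 -c "
from h import *
go((.4216,-.2803,.35),(.4216,-.2803,.225))"
```

```text
t 3.43 pos [ 0.4697 -0.1667  0.3667] rpy [-3.1414e+00  2.0000e-04  3.0880e-01] j [ 0.05  0.1  -0.42 -0.   -1.05  1.83] open 0.995 grip 0.0 F [0.9 0.2 0.3]
[ 0.4216 -0.2803  0.35  ] total [-2.68  3.12  0.56] rows 5 per row [-0.536  0.624  0.111]
[ 0.4216 -0.2803  0.225 ] total [0.   0.   4.17] rows 5 per row [0.    0.    0.833]
```

arm_command(
  increments=[
    [[-0.54,0.62,0.11,0,0,0],[-0.54,0.62,0.11,0,0,0],[-0.54,0.62,0.11,0,0,0],[-0.54,0.62,0.11,0,0,0],[-0.54,0.62,0.11,0,0,0],[0,0,0,0,0,0],[0,0,0,0,0,0]],
  ],
)

```text
t: 4.02
tcp_pos: [0.4205, -0.2794, 0.3499]
eef_rot: [-3.141, 0.001, 0.306]
force: [0.6, -0.3, 0.1]
opening: 1.002
grip_force: 0.0
```

```bash
python3 -c "
from h import *
go((.4216,-.2803,.225))
cv2.imwrite('pics/s1.png',imaging.capture('scene')[100:280,150:390])"
```

```text
t 4.02 pos [ 0.4205 -0.2794  0.3499] rpy [-3.1409e+00  1.0000e-03  3.0630e-01] j [-0.2   0.12 -0.44 -0.   -1.01  2.07] open 1.002 grip 0.0 F [ 0.6 -0.3  0.1]
[ 0.4216 -0.2803  0.225 ] total [0.03 0.04 4.16] rows 5 per row [0.006 0.009 0.832]
```

View pics/s1.png

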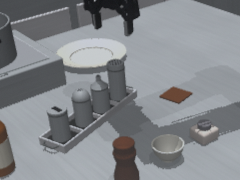

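The gripper hangs over the tall shaker at (117,65) in the crop, aligned across the row. I'll descend and grip.

arm_command(
  increments=[
    [[0,0,0.83,0,0,0],[0,0,0.83,0,0,0],[0,0,0.83,0,0,0],[0,0,0.83,0,0,0],[0,0,0.83,0,0,0],[0,0,0,0,0,0],[0,0,0,0,0,0]],
  ],
)

```text
t: 4.65
tcp_pos: [0.4214, -0.2778, 0.2254]
eef_rot: [-3.14, 0.003, 0.31]
force: [0.8, -0.2, 0.8]
opening: 1.003
grip_force: 0.0
```

arm_command(
  increments=[
    [[0,0,0,0,0,0],[0,0,0,0,0,0],[0,0,0,0,0,0],[0,0,0,0,0,0],[0,0,0,0,0,0],[0,0,0,0,0,0],[0,0,0,0,0,0],[0,0,0,0,0,0]],
  ],
  claw=-1,
  squeeze=40,
)

```text
t: 5.32
tcp_pos: [0.4218, -0.2787, 0.2273]
eef_rot: [3.14, -0.002, 0.309]
force: [-0.2, 1.1, 8.1]
opening: 0.495
grip_force: 39.2
```

```bash
python3 -c "
from h import *
go((.4216,-.2803,.235))"
```

```text
t 5.32 pos [ 0.4218 -0.2787  0.2273] rpy [ 3.1402e+00 -2.1000e-03  3.0910e-01] j [-0.19  0.28 -0.58  0.   -0.71  2.07] open 0.495 grip 39.2 F [-0.2  1.1  8.1]
[ 0.4216 -0.2803  0.235 ] total [-0.02  0.05 -0.26] rows 1 per row [-0.022  0.051 -0.257]
```

arm_command(
  increments=[
    [[0,0,-0.2,0,0,0],[0,0,-0.5,0,0,0],[0,0,-0.9,0,0,0],[0,0,-0.9,0,0,0],[0,0,-0.9,0,0,0],[0,0,-0.9,0,0,0],[0,0,-0.2,0,0,0],[0,0,0,0,0,0]],
  ],
)

```text
t: 5.98
tcp_pos: [0.4214, -0.2786, 0.3635]
eef_rot: [3.139, -0.004, 0.309]
force: [0.1, -0.1, -2.1]
opening: 0.497
grip_force: 40.6
```

arm_command(
  increments=[
    [[0,0,0,0,0,0.4],[0,0,0,0,0,0.7],[0,0,0,0,0,0.7],[0,0,0,0,0,0.7],[0,0,0,0,0,0.7],[0,0,0,0,0,0.3],[0,0,0,0,0,0],[0,0,0,0,0,0]],
  ],
)

```text
t: 6.65
tcp_pos: [0.4209, -0.2784, 0.3601]
eef_rot: [-3.141, 0.001, 0.03]
force: [0.2, 0.1, -1.5]
opening: 0.492
grip_force: 40.5
```

```bash
python3 -c "
from h import *
go((.6225,.277,.36),(.6225,.277,.225))"
```

```text
t 6.65 pos [ 0.4209 -0.2784  0.3601] rpy [-3.1411e+00  1.3000e-03  3.0100e-02] j [-0.19  0.11 -0.42 -0.   -1.04  1.8 ] open 0.492 grip 40.5 F [ 0.2  0.1 -1.5]
[0.6225 0.277  0.36  ] total [  7.27 -18.3    0.  ] rows 20 per row [ 0.364 -0.915  0.   ]
[0.6225 0.277  0.225 ] total [0.01 0.   4.5 ] rows 5 per row [0.001 0.    0.9  ]
```

arm_command(
  increments=[
    [[0.3,-0.76,0,0,0,0],[0.3,-0.76,0,0,0,0],[0.3,-0.76,0,0,0,0],[0.3,-0.76,0,0,0,0],[0.3,-0.76,0,0,0,0],[0.3,-0.76,0,0,0,0],[0.3,-0.76,0,0,0,0],[0.3,-0.76,0,0,0,0]],
  ],
)

```text
t: 7.32
tcp_pos: [0.488, -0.0929, 0.3607]
eef_rot: [-3.142, 0.0, 0.03]
force: [1.2, -0.1, -2.3]
opening: 0.496
grip_force: 40.6
```

arm_command(
  increments=[
    [[0.3,-0.76,0,0,0,0],[0.3,-0.76,0,0,0,0],[0.3,-0.76,0,0,0,0],[0.3,-0.76,0,0,0,0],[0.3,-0.76,0,0,0,0],[0.3,-0.76,0,0,0,0],[0.3,-0.76,0,0,0,0],[0.3,-0.76,0,0,0,0]],
  ],
)

```text
t: 7.98
tcp_pos: [0.5548, 0.0915, 0.3605]
eef_rot: [3.141, 0.001, 0.03]
force: [-0.1, -0.7, -1.3]
opening: 0.495
grip_force: 40.6
```

arm_command(
  increments=[
    [[0.3,-0.76,0,0,0,0],[0.3,-0.76,0,0,0,0],[0.3,-0.76,0,0,0,0],[0.3,-0.76,0,0,0,0],[0.3,-0.76,0,0,0,0],[0.3,-0.76,0,0,0,0],[0.2,-0.5,0,0,0,0],[0,0,0,0,0,0]],
  ],
)

```text
t: 8.65
tcp_pos: [0.611, 0.2465, 0.3597]
eef_rot: [3.141, 0.0, 0.032]
force: [0.4, -0.8, -1.2]
opening: 0.497
grip_force: 40.7
```

```bash
python3 -c "
from h import *
go((.6225,.277,.235))"
```

```text
t 8.65 pos [0.611  0.2465 0.3597] rpy [3.1413e+00 4.0000e-04 3.2100e-02] j [ 0.68  0.36 -0.09 -0.   -1.12  0.92] open 0.497 grip 40.7 F [ 0.4 -0.8 -1.2]
[0.6225 0.277  0.235 ] total [ 0.42 -1.    4.16] rows 5 per row [ 0.084 -0.201  0.831]
```

arm_command(
  increments=[
    [[0.21,-0.5,0,0,0,0],[0.21,-0.5,0,0,0,0],[0,0,0.8,0,0,0],[0,0,0.8,0,0,0],[0,0,0.8,0,0,0],[0,0,0.8,0,0,0],[0,0,0.7,0,0,0],[0,0,0.1,0,0,0]],
  ],
)

```text
t: 9.32
tcp_pos: [0.6204, 0.2727, 0.2361]
eef_rot: [3.138, 0.006, 0.029]
force: [-0.4, -0.3, -2.8]
opening: 0.493
grip_force: 40.8
```

arm_command(
  increments=[
    [[0,0,0,0,0,0],[0,0,0,0,0,0]],
  ],
)

```text
t: 9.48
tcp_pos: [0.6224, 0.2741, 0.2418]
eef_rot: [3.142, -0.001, 0.029]
force: [0.3, -0.1, -0.7]
opening: 0.494
grip_force: 40.8
```

```bash
python3 -c "
from h import *
go((.6225,.277,.2235))
a=imaging.capture('top')[150:316,90:290];b=imaging.capture('scene')[180:400,310:530]
cv2.imwrite('pics/p1.png',np.hstack([cv2.resize(a,(440,365)),cv2.resize(b,(365,365))])[:,:800])"
```

```text
t 9.48 pos [0.6224 0.2741 0.2418] rpy [ 3.1415e+00 -7.0000e-04  2.9500e-02] j [ 0.7   0.5  -0.17  0.   -0.91  0.9 ] open 0.494 grip 40.8 F [ 0.3 -0.1 -0.7]
[0.6225 0.277  0.2235] total [ 0.01 -0.1   0.61] rows 1 per row [ 0.007 -0.096  0.609]
```

View pics/p1.png

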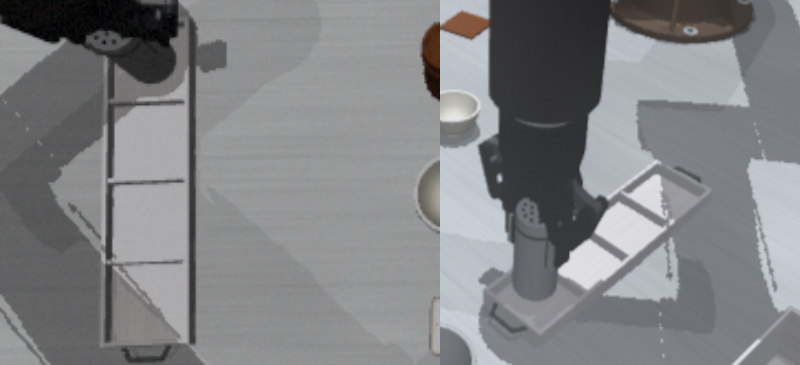

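The tall shaker hangs over the far compartment (scene crop 535,290), upright and about centred.

arm_command(
  increments=[
    [[0,-0.08,0.15,0,0,0],[0,0,0.15,0,0,0],[0,0,0.1,0,0,0],[0,0,0.06,0,0,0],[0,0,0.06,0,0,0],[0,0,0.03,0,0,0],[0,0,0,0,0,0],[0,0,0,0,0,0]],
  ],
)

```text
t: 10.25
tcp_pos: [0.6219, 0.2765, 0.2244]
eef_rot: [3.142, 0.0, 0.029]
force: [0.0, 0.8, -1.6]
opening: 0.492
grip_force: 40.8
```

arm_command(
  increments=[
    [[0,0,0.03,0,0,0],[0,0,0.03,0,0,0],[0,0,0,0,0,0],[0,0,0,0,0,0]],
  ],
)

```text
t: 10.58
tcp_pos: [0.6221, 0.2766, 0.2234]
eef_rot: [-3.141, -0.001, 0.029]
force: [-0.6, -0.3, 4.3]
opening: 0.492
grip_force: 41.2
```

arm_command(
  increments=[
    [[0,0,0,0,0,0],[0,0,0,0,0,0],[0,0,0,0,0,0],[0,0,0,0,0,0],[0,0,0,0,0,0],[0,0,0,0,0,0]],
  ],
  claw=0.6,
)

```text
t: 11.08
tcp_pos: [0.6219, 0.2765, 0.2224]
eef_rot: [3.141, 0.0, 0.029]
force: [0.3, 0.5, 0.4]
opening: 0.801
grip_force: 0.0
```

arm_command(
  increments=[
    [[0,0,-0.2,0,0,0],[0,0,-0.6,0,0,0],[0,0,-0.9,0,0,0],[0,0,-0.9,0,0,0],[0,0,-0.9,0,0,0],[0,0,-0.2,0,0,0],[0,0,0,0,0,0]],
  ],
)

```text
t: 11.67
tcp_pos: [0.6225, 0.2768, 0.3373]
eef_rot: [-3.139, -0.005, 0.029]
force: [0.0, 0.4, 0.1]
opening: 0.8
grip_force: 0.0
```

```bash
python3 -c "
from h import *
go((.4895,-.2584,.335),(.4895,-.2584,.208))
cv2.imwrite('pics/p2.png',np.hstack([imaging.capture('top')[130:330,100:300],imaging.capture('scene')[220:420,310:510]]))"
```

```text
t 11.67 pos [0.6225 0.2768 0.3373] rpy [-3.1385 -0.0048  0.0291] j [ 0.7   0.41 -0.07  0.   -1.09  0.9 ] open 0.800 grip 0.0 F [0.  0.4 0.1]
[ 0.4895 -0.2584  0.335 ] total [-4.95 17.7  -0.  ] rows 19 per row [-0.26   0.932 -0.   ]
[ 0.4895 -0.2584  0.208 ] total [-0.02  0.01  4.23] rows 5 per row [-0.004  0.003  0.847]
```

View pics/p2.png

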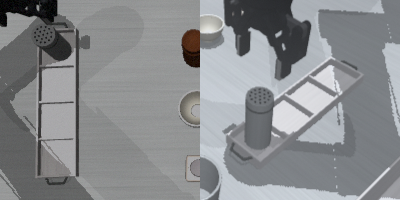

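The tall shaker stands upright in the far compartment (scene crop 258,120) with the gripper clear of it. Next is the cone.

arm_command(
  increments=[
    [[-0.25,0.88,0,0,0,0],[-0.25,0.88,0,0,0,0],[-0.25,0.88,0,0,0,0],[-0.25,0.88,0,0,0,0],[-0.25,0.88,0,0,0,0],[-0.25,0.88,0,0,0,0],[-0.25,0.88,0,0,0,0],[-0.25,0.88,0,0,0,0]],
  ],
)

```text
t: 12.43
tcp_pos: [0.567, 0.0623, 0.332]
eef_rot: [3.141, 0.003, 0.029]
force: [0.1, -0.5, 0.1]
opening: 0.8
grip_force: 0.0
```

arm_command(
  increments=[
    [[-0.25,0.88,0,0,0,0],[-0.25,0.88,0,0,0,0],[-0.25,0.88,0,0,0,0],[-0.25,0.88,0,0,0,0],[-0.25,0.88,0,0,0,0],[-0.25,0.88,0,0,0,0],[-0.25,0.88,0,0,0,0],[-0.25,0.88,0,0,0,0]],
  ],
)

```text
t: 13.1
tcp_pos: [0.5131, -0.1504, 0.3321]
eef_rot: [-3.141, 0.003, 0.029]
force: [0.6, 0.3, -0.2]
opening: 0.8
grip_force: 0.0
```

arm_command(
  increments=[
    [[-0.25,0.88,0,0,0,0],[-0.25,0.88,0,0,0,0],[-0.25,0.88,0,0,0,0],[-0.25,0.88,0,0,0,0],[0,0,0,0,0,-0.88],[0,0,0,0,0,-0.88],[0,0,0,0,0,-0.88],[0,0,0,0,0,-0.88]],
  ],
  claw=1,
)

```text
t: 13.77
tcp_pos: [0.4865, -0.2558, 0.3319]
eef_rot: [-3.14, 0.003, 0.313]
force: [-0.3, -0.0, 0.1]
opening: 1.001
grip_force: 0.0
```

arm_command(
  increments=[
    [[0,0,0,0,0,0],[0,0,0,0,0,0]],
  ],
)

```text
t: 13.93
tcp_pos: [0.4868, -0.2555, 0.3324]
eef_rot: [-3.14, 0.002, 0.308]
force: [0.1, -0.3, -0.7]
opening: 0.999
grip_force: 0.0
```

```bash
python3 -c "
from h import *
go((.4895,-.2584,.208))"
```

```text
t 13.93 pos [ 0.4868 -0.2555  0.3324] rpy [-3.1405e+00  1.9000e-03  3.0800e-01] j [-0.13  0.21 -0.37 -0.   -0.99  2.01] open 0.999 grip 0.0 F [ 0.1 -0.3 -0.7]
[ 0.4895 -0.2584  0.208 ] total [0.06 0.12 4.15] rows 5 per row [0.013 0.025 0.829]
```

arm_command(
  increments=[
    [[0.06,0.12,0.4,0,0,0],[0,0,0.8,0,0,0],[0,0,0.8,0,0,0],[0,0,0.8,0,0,0],[0,0,0.7,0,0,0],[0,0,0.4,0,0,0],[0,0,0.15,0,0,0],[0,0,0,0,0,0]],
  ],
)

```text
t: 14.6
tcp_pos: [0.4895, -0.2584, 0.2102]
eef_rot: [-3.14, 0.003, 0.309]
force: [-0.1, 0.5, 1.1]
opening: 1.001
grip_force: 0.0
```

arm_command(
  increments=[
    [[0,0,0,0,0,0],[0,0,0,0,0,0],[0,0,0,0,0,0],[0,0,0,0,0,0],[0,0,0,0,0,0],[0,0,0,0,0,0],[0,0,0,0,0,0],[0,0,0,0,0,0]],
  ],
  claw=-1,
)

```text
t: 15.27
tcp_pos: [0.4904, -0.2586, 0.2133]
eef_rot: [3.141, -0.002, 0.311]
force: [-0.2, 1.2, 5.8]
opening: 0.501
grip_force: 40.5
```

arm_command(
  increments=[
    [[0,0,-0.2,0,0,0],[0,0,-0.5,0,0,0],[0,0,-0.9,0,0,0],[0,0,-0.9,0,0,0],[0,0,-0.9,0,0,0],[0,0,-0.9,0,0,0],[0,0,-0.2,0,0,0],[0,0,0,0,0,0]],
  ],
)

```text
t: 15.93
tcp_pos: [0.4902, -0.2585, 0.3497]
eef_rot: [3.14, -0.004, 0.31]
force: [0.1, -0.6, -3.4]
opening: 0.505
grip_force: 41.2
```

arm_command(
  increments=[
    [[0,0,0,0,0,0.4],[0,0,0,0,0,0.7],[0,0,0,0,0,0.7],[0,0,0,0,0,0.7],[0,0,0,0,0,0.7],[0,0,0,0,0,0.3],[0,0,0,0,0,0],[0,0,0,0,0,0]],
  ],
)

```text
t: 16.6
tcp_pos: [0.4897, -0.2584, 0.3463]
eef_rot: [-3.141, 0.001, 0.032]
force: [-0.4, -0.1, -2.2]
opening: 0.504
grip_force: 41.1
```

```bash
python3 -c "
from h import *
go((.5506,.275,.345))"
```

```text
t 16.60 pos [ 0.4897 -0.2584  0.3463] rpy [-3.1411e+00  1.4000e-03  3.1800e-02] j [-0.13  0.21 -0.34 -0.   -1.02  1.73] open 0.504 grip 41.1 F [-0.4 -0.1 -2.2]
[0.5506 0.275  0.345 ] total [  2.59 -17.71   0.05] rows 18 per row [ 0.144 -0.984  0.003]
```

arm_command(
  increments=[
    [[0.11,-0.75,0,0,0,0],[0.11,-0.75,0,0,0,0],[0.11,-0.75,0,0,0,0],[0.11,-0.75,0,0,0,0],[0.11,-0.75,0,0,0,0],[0.11,-0.75,0,0,0,0],[0.11,-0.75,0,0,0,0],[0.11,-0.75,0,0,0,0]],
  ],
)

```text
t: 17.27
tcp_pos: [0.5107, -0.0767, 0.3469]
eef_rot: [-3.142, 0.0, 0.032]
force: [1.0, -0.5, -2.4]
opening: 0.503
grip_force: 41.3
```

arm_command(
  increments=[
    [[0.11,-0.75,0,0,0,0],[0.11,-0.75,0,0,0,0],[0.11,-0.75,0,0,0,0],[0.11,-0.75,0,0,0,0],[0.11,-0.75,0,0,0,0],[0.11,-0.75,0,0,0,0],[0.11,-0.75,0,0,0,0],[0.11,-0.75,0,0,0,0]],
  ],
)

```text
t: 17.93
tcp_pos: [0.5317, 0.1041, 0.3469]
eef_rot: [3.142, 0.0, 0.032]
force: [0.4, -0.4, -1.9]
opening: 0.501
grip_force: 41.3
```

arm_command(
  increments=[
    [[0.11,-0.75,0,0,0,0],[0.11,-0.75,0,0,0,0],[0.11,-0.75,0,0,0,0],[0.11,-0.75,0,0,0,0],[0.11,-0.75,0,0,0,0],[0.11,-0.75,0,0,0,0],[0.11,-0.75,0,0,0,0],[0.06,-0.46,0,0,0,0]],
  ],
)

```text
t: 18.6
tcp_pos: [0.5516, 0.2769, 0.3466]
eef_rot: [3.142, 0.0, 0.033]
force: [0.3, 0.2, -2.2]
opening: 0.505
grip_force: 41.3
```

arm_command(
  increments=[
    [[0,0,0,0,0,0],[0,0,0,0,0,0]],
  ],
)

```text
t: 18.77
tcp_pos: [0.5513, 0.2754, 0.3464]
eef_rot: [3.141, 0.001, 0.032]
force: [-0.0, -0.5, -0.9]
opening: 0.506
grip_force: 41.4
```

```bash
python3 -c "
from h import *
go((.5506,.275,.2093))"
```

```text
t 18.77 pos [0.5513 0.2754 0.3464] rpy [3.1409e+00 1.0000e-03 3.2100e-02] j [ 0.78  0.31 -0.2  -0.   -1.06  0.82] open 0.506 grip 41.4 F [-0.  -0.5 -0.9]
[0.5506 0.275  0.2093] total [-0.02  0.01  4.57] rows 5 per row [-0.004  0.002  0.914]
```

arm_command(
  increments=[
    [[0,0,0.4,0,0,0],[0,0,0.8,0,0,0],[0,0,0.8,0,0,0],[0,0,0.8,0,0,0],[0,0,0.8,0,0,0],[0,0,0.5,0,0,0],[0,0,0.2,0,0,0],[0,0,0,0,0,0]],
  ],
)

```text
t: 19.43
tcp_pos: [0.5511, 0.2738, 0.2166]
eef_rot: [3.14, 0.002, 0.03]
force: [-0.5, -0.2, -1.9]
opening: 0.506
grip_force: 41.3
```

arm_command(
  increments=[
    [[0,0,0,0,0,0],[0,0,0.07,0,0,0],[0,0,0.06,0,0,0],[0,0,0.05,0,0,0],[0,0,0.05,0,0,0],[0,0,0,0,0,0],[0,0,0,0,0,0]],
  ],
)

```text
t: 20.02
tcp_pos: [0.5515, 0.275, 0.2113]
eef_rot: [-3.142, -0.0, 0.03]
force: [-0.2, 0.1, -1.6]
opening: 0.501
grip_force: 41.3
```

arm_command(
  increments=[
    [[0,0,0.04,0,0,0],[0,0,0.04,0,0,0],[0,0,0,0,0,0],[0,0,0,0,0,0]],
  ],
)

```text
t: 20.35
tcp_pos: [0.5516, 0.275, 0.2093]
eef_rot: [-3.141, -0.0, 0.031]
force: [-1.5, -0.6, 3.8]
opening: 0.501
grip_force: 41.8
```

arm_command(
  increments=[
    [[0,0,0,0,0,0],[0,0,0,0,0,0],[0,0,0,0,0,0],[0,0,0,0,0,0],[0,0,0,0,0,0],[0,0,0,0,0,0]],
  ],
  claw=0.6,
)

```text
t: 20.85
tcp_pos: [0.5515, 0.2749, 0.2087]
eef_rot: [3.142, 0.0, 0.03]
force: [-0.5, -0.3, 0.4]
opening: 0.804
grip_force: 0.0
```

arm_command(
  increments=[
    [[0,0,-0.2,0,0,0],[0,0,-0.6,0,0,0],[0,0,-0.9,0,0,0],[0,0,-0.9,0,0,0],[0,0,-0.9,0,0,0],[0,0,-0.5,0,0,0],[0,0,-0.1,0,0,0],[0,0,0,0,0,0]],
  ],
)

```text
t: 21.52
tcp_pos: [0.5516, 0.2751, 0.3337]
eef_rot: [-3.139, -0.002, 0.03]
force: [-0.1, -0.3, -0.5]
opening: 0.804
grip_force: 0.0
```

arm_command(
  increments=[
    [[-0.02,0.85,0,0,0,0],[-0.02,0.85,0,0,0,0],[-0.02,0.85,0,0,0,0],[-0.02,0.85,0,0,0,0],[-0.02,0.85,0,0,0,0],[-0.02,0.85,0,0,0,0],[-0.02,0.85,0,0,0,0],[-0.02,0.85,0,0,0,0]],
  ],
)

```text
t: 22.18
tcp_pos: [0.5523, 0.0696, 0.3305]
eef_rot: [3.141, 0.002, 0.03]
force: [0.5, 0.6, 0.2]
opening: 0.801
grip_force: 0.0
```

arm_command(
  increments=[
    [[-0.02,0.85,0,0,0,0],[-0.02,0.85,0,0,0,0],[-0.02,0.85,0,0,0,0],[-0.02,0.85,0,0,0,0],[-0.02,0.85,0,0,0,0],[-0.02,0.85,0,0,0,0],[-0.02,0.85,0,0,0,0],[-0.02,0.85,0,0,0,0]],
  ],
)

```text
t: 22.85
tcp_pos: [0.5537, -0.1344, 0.3305]
eef_rot: [-3.141, 0.002, 0.03]
force: [0.9, -0.3, -0.0]
opening: 0.8
grip_force: 0.0
```

arm_command(
  increments=[
    [[-0.02,0.85,0,0,0,0],[-0.02,0.85,0,0,0,0],[-0.02,0.85,0,0,0,0],[-0.02,0.85,0,0,0,0],[0,0,0,0,0,-0.88],[0,0,0,0,0,-0.88],[0,0,0,0,0,-0.88],[0,0,0,0,0,-0.88]],
  ],
  claw=1,
)

```text
t: 23.52
tcp_pos: [0.5545, -0.2355, 0.3302]
eef_rot: [-3.14, 0.002, 0.315]
force: [0.9, -0.1, -0.0]
opening: 0.996
grip_force: 0.0
```

arm_command(
  increments=[
    [[0,0,0,0,0,0],[0,0,0,0,0,0]],
  ],
)

```text
t: 23.68
tcp_pos: [0.5547, -0.2351, 0.3307]
eef_rot: [-3.141, 0.002, 0.31]
force: [0.2, 0.1, 0.9]
opening: 1.001
grip_force: 0.0
```

```bash
python3 -c "
from h import *
go((.5557,-.2354,.209))
cv2.imwrite('pics/p3.png',np.hstack([imaging.capture('top')[120:320,120:490],imaging.capture('scene')[120:320,180:480]]))"
```

```text
t 23.68 pos [ 0.5547 -0.2351  0.3307] rpy [-3.1407e+00  1.6000e-03  3.0970e-01] j [-0.08  0.3  -0.25 -0.   -1.02  1.96] open 1.001 grip 0.0 F [0.2 0.1 0.9]
[ 0.5557 -0.2354  0.209 ] total [0.04 0.02 4.06] rows 5 per row [0.007 0.004 0.811]
```

View pics/p3.png

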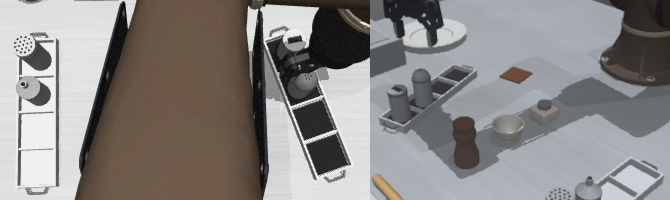

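The tall and cone shakers stand in the two far compartments (top crop 24,45 and 29,88). The dome and short shakers are undisturbed, with the gripper over the dome.

arm_command(
  increments=[
    [[0.04,0.02,0.4,0,0,0],[0,0,0.8,0,0,0],[0,0,0.8,0,0,0],[0,0,0.8,0,0,0],[0,0,0.7,0,0,0],[0,0,0.4,0,0,0],[0,0,0.2,0,0,0],[0,0,0,0,0,0]],
  ],
)

```text
t: 24.45
tcp_pos: [0.5557, -0.2352, 0.2068]
eef_rot: [-3.14, 0.003, 0.311]
force: [0.4, 0.6, 1.1]
opening: 0.998
grip_force: 0.0
```

arm_command(
  increments=[
    [[0,0,0,0,0,0],[0,0,0,0,0,0],[0,0,0,0,0,0],[0,0,0,0,0,0],[0,0,0,0,0,0],[0,0,0,0,0,0],[0,0,0,0,0,0],[0,0,0,0,0,0]],
  ],
  claw=-1,
)

```text
t: 25.12
tcp_pos: [0.5567, -0.2353, 0.2101]
eef_rot: [3.141, -0.002, 0.312]
force: [-1.2, 2.0, 6.8]
opening: 0.506
grip_force: 40.8
```

arm_command(
  increments=[
    [[0,0,-0.2,0,0,0],[0,0,-0.5,0,0,0],[0,0,-0.9,0,0,0],[0,0,-0.9,0,0,0],[0,0,-0.9,0,0,0],[0,0,-0.9,0,0,0],[0,0,-0.2,0,0,0],[0,0,0,0,0,0]],
  ],
)

```text
t: 25.78
tcp_pos: [0.5566, -0.2355, 0.3466]
eef_rot: [3.14, -0.004, 0.312]
force: [0.6, -0.8, -2.1]
opening: 0.507
grip_force: 41.2
```

arm_command(
  increments=[
    [[0,0,0,0,0,0.4],[0,0,0,0,0,0.7],[0,0,0,0,0,0.7],[0,0,0,0,0,0.7],[0,0,0,0,0,0.7],[0,0,0,0,0,0.3],[0,0,0,0,0,0],[0,0,0,0,0,0]],
  ],
)

```text
t: 26.45
tcp_pos: [0.5561, -0.2353, 0.3428]
eef_rot: [-3.141, 0.002, 0.033]
force: [0.3, 0.2, -2.2]
opening: 0.505
grip_force: 41.2
```

```bash
python3 -c "
from h import *
go((.4786,.2727,.345))"
```

```text
t 26.45 pos [ 0.5561 -0.2353  0.3428] rpy [-3.1412e+00  1.5000e-03  3.3400e-02] j [-0.08  0.29 -0.24 -0.   -1.05  1.68] open 0.505 grip 41.2 F [ 0.3  0.2 -2.2]
[0.4786 0.2727 0.345 ] total [ -2.02 -17.01  -0.06] rows 18 per row [-0.112 -0.945 -0.003]
```

arm_command(
  increments=[
    [[-0.09,-0.74,0,0,0,0],[-0.09,-0.74,0,0,0,0],[-0.09,-0.74,0,0,0,0],[-0.09,-0.74,0,0,0,0],[-0.09,-0.74,0,0,0,0],[-0.09,-0.74,0,0,0,0],[-0.09,-0.74,0,0,0,0],[-0.09,-0.74,0,0,0,0]],
  ],
)

```text
t: 27.12
tcp_pos: [0.5286, -0.0576, 0.3436]
eef_rot: [-3.142, 0.0, 0.033]
force: [-0.1, 0.6, -2.2]
opening: 0.511
grip_force: 41.4
```

arm_command(
  increments=[
    [[-0.09,-0.74,0,0,0,0],[-0.09,-0.74,0,0,0,0],[-0.09,-0.74,0,0,0,0],[-0.09,-0.74,0,0,0,0],[-0.09,-0.74,0,0,0,0],[-0.09,-0.74,0,0,0,0],[-0.09,-0.74,0,0,0,0],[-0.09,-0.74,0,0,0,0]],
  ],
)

```text
t: 27.78
tcp_pos: [0.5013, 0.1193, 0.3436]
eef_rot: [-3.142, 0.0, 0.034]
force: [0.4, 0.2, -2.5]
opening: 0.502
grip_force: 41.4
```

arm_command(
  increments=[
    [[-0.09,-0.74,0,0,0,0],[-0.09,-0.74,0,0,0,0],[-0.09,-0.74,0,0,0,0],[-0.09,-0.74,0,0,0,0],[-0.09,-0.74,0,0,0,0],[-0.09,-0.74,0,0,0,0],[-0.07,-0.57,0,0,0,0],[-0.02,-0.17,0,0,0,0]],
  ],
)

```text
t: 28.45
tcp_pos: [0.4776, 0.2751, 0.3435]
eef_rot: [-3.141, -0.0, 0.035]
force: [1.2, -0.7, -1.5]
opening: 0.508
grip_force: 41.4
```

arm_command(
  increments=[
    [[0,0,0,0,0,0],[0,0,0,0,0,0],[0,0,0,0,0,0]],
  ],
)

```text
t: 28.7
tcp_pos: [0.4779, 0.2722, 0.3436]
eef_rot: [3.141, 0.0, 0.032]
force: [-0.2, 0.6, -3.0]
opening: 0.507
grip_force: 41.4
```

```bash
python3 -c "
from h import *
go((.4786,.2727,.2061))"
```

```text
t 28.70 pos [0.4779 0.2722 0.3436] rpy [3.1412e+00 5.0000e-04 3.2000e-02] j [ 0.87  0.2  -0.35 -0.   -1.02  0.73] open 0.507 grip 41.4 F [-0.2  0.6 -3. ]
[0.4786 0.2727 0.2061] total [ 0.03 -0.02  4.58] rows 5 per row [ 0.005 -0.004  0.917]
```

arm_command(
  increments=[
    [[0,0,0.4,0,0,0],[0,0,0.8,0,0,0],[0,0,0.8,0,0,0],[0,0,0.8,0,0,0],[0,0,0.8,0,0,0],[0,0,0.5,0,0,0],[0,0,0.2,0,0,0],[0,0,0,0,0,0]],
  ],
)

```text
t: 29.37
tcp_pos: [0.4778, 0.2719, 0.2136]
eef_rot: [3.14, 0.002, 0.031]
force: [-0.3, -0.4, -2.9]
opening: 0.507
grip_force: 41.3
```

arm_command(
  increments=[
    [[0,0,0,0,0,0],[0,0,0.07,0,0,0],[0,0,0.06,0,0,0],[0,0,0.05,0,0,0],[0,0,0.05,0,0,0],[0,0,0,0,0,0],[0,0,0,0,0,0]],
  ],
)

```text
t: 29.95
tcp_pos: [0.4779, 0.273, 0.208]
eef_rot: [-3.142, -0.0, 0.032]
force: [0.1, -0.4, -3.1]
opening: 0.508
grip_force: 41.4
```

arm_command(
  increments=[
    [[0,0,0.03,0,0,0],[0,0,0.03,0,0,0],[0,0,0,0,0,0],[0,0,0,0,0,0]],
  ],
)

```text
t: 30.28
tcp_pos: [0.478, 0.2731, 0.2061]
eef_rot: [-3.141, -0.0, 0.032]
force: [0.3, 0.0, -2.1]
opening: 0.502
grip_force: 41.4
```

arm_command(
  increments=[
    [[0,0,0.02,0,0,0],[0,0,0.02,0,0,0],[0,0,0,0,0,0],[0,0,0,0,0,0]],
  ],
)

```text
t: 30.62
tcp_pos: [0.4779, 0.2731, 0.206]
eef_rot: [-3.141, -0.001, 0.033]
force: [-4.0, -1.5, 9.8]
opening: 0.507
grip_force: 42.4
```

arm_command(
  increments=[
    [[0,0,0,0,0,0],[0,0,0,0,0,0],[0,0,0,0,0,0],[0,0,0,0,0,0],[0,0,0,0,0,0],[0,0,0,0,0,0]],
  ],
  claw=0.6,
)

```text
t: 31.12
tcp_pos: [0.4779, 0.2729, 0.2048]
eef_rot: [3.141, 0.0, 0.032]
force: [0.1, -0.3, 0.3]
opening: 0.799
grip_force: 0.0
```

arm_command(
  increments=[
    [[0,0,-0.2,0,0,0],[0,0,-0.6,0,0,0],[0,0,-0.9,0,0,0],[0,0,-0.9,0,0,0],[0,0,-0.9,0,0,0],[0,0,-0.5,0,0,0],[0,0,-0.1,0,0,0],[0,0,0,0,0,0]],
  ],
)

```text
t: 31.78
tcp_pos: [0.478, 0.2731, 0.3296]
eef_rot: [-3.139, -0.002, 0.032]
force: [-1.0, 1.3, -0.2]
opening: 0.797
grip_force: 0.0
```

arm_command(
  increments=[
    [[0.23,0.83,0,0,0,0],[0.23,0.83,0,0,0,0],[0.23,0.83,0,0,0,0],[0.23,0.83,0,0,0,0],[0.23,0.83,0,0,0,0],[0.23,0.83,0,0,0,0],[0.23,0.83,0,0,0,0],[0.23,0.83,0,0,0,0]],
  ],
)

```text
t: 32.45
tcp_pos: [0.5393, 0.0743, 0.3266]
eef_rot: [3.141, 0.002, 0.032]
force: [0.4, -0.3, -0.2]
opening: 0.802
grip_force: 0.0
```

arm_command(
  increments=[
    [[0.23,0.83,0,0,0,0],[0.23,0.83,0,0,0,0],[0.23,0.83,0,0,0,0],[0.23,0.83,0,0,0,0],[0.23,0.83,0,0,0,0],[0.23,0.83,0,0,0,0],[0.23,0.83,0,0,0,0],[0.23,0.83,0,0,0,0]],
  ],
)

```text
t: 33.12
tcp_pos: [0.6009, -0.123, 0.3264]
eef_rot: [-3.141, 0.002, 0.032]
force: [0.1, 0.4, 1.1]
opening: 0.801
grip_force: 0.0
```

arm_command(
  increments=[
    [[0.23,0.83,0,0,0,0],[0.23,0.83,0,0,0,0],[0.23,0.83,0,0,0,0],[0.16,0.75,0,0,0,0],[0,0,0,0,0,-0.87],[0,0,0,0,0,-0.87],[0,0,0,0,0,-0.87],[0,0,0,0,0,-0.87]],
  ],
  claw=1,
)

```text
t: 33.78
tcp_pos: [0.6292, -0.2183, 0.3259]
eef_rot: [-3.14, 0.003, 0.313]
force: [0.4, -0.3, -0.7]
opening: 1.001
grip_force: 0.0
```

arm_command(
  increments=[
    [[0,0,0,0,0,0],[0,0,0,0,0,0]],
  ],
)

```text
t: 33.95
tcp_pos: [0.6293, -0.218, 0.3266]
eef_rot: [-3.141, 0.002, 0.308]
force: [-0.4, 0.9, -0.5]
opening: 1.003
grip_force: 0.0
```

```bash
python3 -c "
from h import *
go((.6295,-.2178,.2))"
```

```text
t 33.95 pos [ 0.6293 -0.218   0.3266] rpy [-3.1407e+00  1.8000e-03  3.0810e-01] j [-0.04  0.4  -0.11 -0.   -1.06  1.92] open 1.003 grip 0.0 F [-0.4  0.9 -0.5]
[ 0.6295 -0.2178  0.2   ] total [ 0.01 -0.    4.22] rows 5 per row [ 0.003 -0.     0.844]
```

arm_command(
  increments=[
    [[0,0,0.4,0,0,0],[0,0,0.8,0,0,0],[0,0,0.8,0,0,0],[0,0,0.8,0,0,0],[0,0,0.7,0,0,0],[0,0,0.4,0,0,0],[0,0,0.2,0,0,0],[0,0,0,0,0,0]],
  ],
)

```text
t: 34.62
tcp_pos: [0.6292, -0.2179, 0.2032]
eef_rot: [-3.141, 0.003, 0.31]
force: [0.4, -0.7, -0.1]
opening: 1.003
grip_force: 0.0
```

arm_command(
  increments=[
    [[0,0,0,0,0,0],[0,0,0,0,0,0],[0,0,0,0,0,0],[0,0,0,0,0,0],[0,0,0,0,0,0],[0,0,0,0,0,0],[0,0,0,0,0,0],[0,0,0,0,0,0]],
  ],
  claw=-1,
)

```text
t: 35.28
tcp_pos: [0.6301, -0.218, 0.2064]
eef_rot: [3.141, -0.002, 0.311]
force: [-0.5, 0.9, 6.6]
opening: 0.492
grip_force: 40.9
```

arm_command(
  increments=[
    [[0,0,-0.2,0,0,0],[0,0,-0.5,0,0,0],[0,0,-0.9,0,0,0],[0,0,-0.9,0,0,0],[0,0,-0.9,0,0,0],[0,0,-0.9,0,0,0],[0,0,-0.2,0,0,0],[0,0,0,0,0,0]],
  ],
)

```text
t: 35.95
tcp_pos: [0.6299, -0.2181, 0.3427]
eef_rot: [3.14, -0.004, 0.31]
force: [0.3, 0.1, -2.3]
opening: 0.493
grip_force: 41.0
```

arm_command(
  increments=[
    [[0,0,0,0,0,0.4],[0,0,0,0,0,0.7],[0,0,0,0,0,0.7],[0,0,0,0,0,0.7],[0,0,0,0,0,0.7],[0,0,0,0,0,0.3],[0,0,0,0,0,0],[0,0,0,0,0,0]],
  ],
)

```text
t: 36.62
tcp_pos: [0.6293, -0.218, 0.3388]
eef_rot: [-3.141, 0.002, 0.032]
force: [0.6, -0.6, -1.5]
opening: 0.496
grip_force: 41.0
```

```bash
python3 -c "
from h import *
go((.407,.2704,.335))"
```

```text
t 36.62 pos [ 0.6293 -0.218   0.3388] rpy [-3.1412e+00  1.6000e-03  3.1700e-02] j [-0.04  0.39 -0.1  -0.   -1.09  1.64] open 0.496 grip 41.0 F [ 0.6 -0.6 -1.5]
[0.407  0.2704 0.335 ] total [ -6.89 -16.51   0.14] rows 18 per row [-0.383 -0.917  0.008]
```

arm_command(
  increments=[
    [[-0.3,-0.72,0,0,0,0],[-0.3,-0.72,0,0,0,0],[-0.3,-0.72,0,0,0,0],[-0.3,-0.72,0,0,0,0],[-0.3,-0.72,0,0,0,0],[-0.3,-0.72,0,0,0,0],[-0.3,-0.72,0,0,0,0],[-0.3,-0.72,0,0,0,0]],
  ],
)

```text
t: 37.28
tcp_pos: [0.5517, -0.0466, 0.3397]
eef_rot: [-3.142, 0.0, 0.032]
force: [0.1, 0.4, -2.6]
opening: 0.495
grip_force: 41.2
```

arm_command(
  increments=[
    [[-0.3,-0.72,0,0,0,0],[-0.3,-0.72,0,0,0,0],[-0.3,-0.72,0,0,0,0],[-0.3,-0.72,0,0,0,0],[-0.3,-0.72,0,0,0,0],[-0.3,-0.72,0,0,0,0],[-0.3,-0.72,0,0,0,0],[-0.3,-0.72,0,0,0,0]],
  ],
)

```text
t: 37.95
tcp_pos: [0.4744, 0.1239, 0.3398]
eef_rot: [-3.141, -0.0, 0.032]
force: [0.3, -0.2, -2.7]
opening: 0.49
grip_force: 41.2
```

arm_command(
  increments=[
    [[-0.3,-0.72,0,0,0,0],[-0.3,-0.72,0,0,0,0],[-0.3,-0.72,0,0,0,0],[-0.3,-0.72,0,0,0,0],[-0.3,-0.72,0,0,0,0],[-0.3,-0.72,0,0,0,0],[-0.2,-0.5,0,0,0,0],[-0.1,-0.2,0,0,0,0]],
  ],
)

```text
t: 38.62
tcp_pos: [0.4069, 0.2733, 0.3399]
eef_rot: [-3.141, -0.0, 0.033]
force: [0.5, 0.4, -2.5]
opening: 0.495
grip_force: 41.3
```

arm_command(
  increments=[
    [[0,0,0,0,0,0],[0,0,0,0,0,0],[0,0,0,0,0,0]],
  ],
)

```text
t: 38.87
tcp_pos: [0.4077, 0.271, 0.3398]
eef_rot: [3.141, 0.0, 0.03]
force: [0.4, 0.0, -3.3]
opening: 0.492
grip_force: 41.3
```

```bash
python3 -c "
from h import *
go((.407,.2704,.2024))"
```

```text
t 38.87 pos [0.4077 0.271  0.3398] rpy [3.1413e+00 3.0000e-04 3.0500e-02] j [ 0.99  0.11 -0.48 -0.   -0.98  0.61] open 0.492 grip 41.3 F [ 0.4  0.  -3.3]
[0.407  0.2704 0.2024] total [-0.02  0.02  4.58] rows 5 per row [-0.005  0.003  0.916]
```

arm_command(
  increments=[
    [[0,0,0.4,0,0,0],[0,0,0.8,0,0,0],[0,0,0.8,0,0,0],[0,0,0.8,0,0,0],[0,0,0.8,0,0,0],[0,0,0.5,0,0,0],[0,0,0.2,0,0,0],[0,0,0,0,0,0]],
  ],
)

```text
t: 39.53
tcp_pos: [0.4077, 0.2706, 0.2097]
eef_rot: [3.139, 0.002, 0.029]
force: [-1.3, -0.2, -2.7]
opening: 0.493
grip_force: 41.3
```

arm_command(
  increments=[
    [[0,0,0,0,0,0],[0,0,0.07,0,0,0],[0,0,0.06,0,0,0],[0,0,0.05,0,0,0],[0,0,0.05,0,0,0],[0,0,0,0,0,0],[0,0,0,0,0,0]],
  ],
)

```text
t: 40.12
tcp_pos: [0.4076, 0.2717, 0.2041]
eef_rot: [-3.141, -0.0, 0.031]
force: [-0.0, 0.4, -2.5]
opening: 0.498
grip_force: 41.3
```

arm_command(
  increments=[
    [[0,0,0.03,0,0,0],[0,0,0.03,0,0,0],[0,0,0,0,0,0],[0,0,0,0,0,0]],
  ],
)

```text
t: 40.45
tcp_pos: [0.4076, 0.2717, 0.2023]
eef_rot: [-3.141, -0.0, 0.031]
force: [-2.3, -0.6, 1.0]
opening: 0.492
grip_force: 41.4
```

The short shaker has touched the floor. I'll release it, lift, and back off toward the right so the cameras can see.

arm_command(
  increments=[
    [[0,0,0.01,0,0,0],[0,0,0,0,0,0],[0,0,0,0,0,0],[0,0,0,0,0,0],[0,0,0,0,0,0],[0,0,0,0,0,0],[0,0,0,0,0,0]],
  ],
  claw=0.6,
)

```text
t: 41.03
tcp_pos: [0.4076, 0.2717, 0.2019]
eef_rot: [3.142, -0.0, 0.03]
force: [-0.2, 0.4, 0.4]
opening: 0.799
grip_force: 0.0
```

arm_command(
  increments=[
    [[0,0,-0.2,0,0,0],[0,0,-0.6,0,0,0],[0,0,-0.9,0,0,0],[0,0,-0.9,0,0,0],[0,0,-0.9,0,0,0],[0,0,-0.9,0,0,0],[0,0,-0.2,0,0,0],[0,0,0,0,0,0]],
  ],
)

```text
t: 41.7
tcp_pos: [0.4079, 0.272, 0.3426]
eef_rot: [-3.138, -0.003, 0.031]
force: [-0.0, 0.0, -0.7]
opening: 0.8
grip_force: 0.0
```

arm_command(
  increments=[
    [[0.2,0.8,0,0,0,0],[0.2,0.8,0,0,0,0],[0.2,0.8,0,0,0,0],[0.2,0.8,0,0,0,0],[0.2,0.8,0,0,0,0],[0.2,0.8,0,0,0,0],[0.1,0.4,0,0,0,0],[0,0,0,0,0,0]],
  ],
)

```text
t: 42.37
tcp_pos: [0.4511, 0.1147, 0.3387]
eef_rot: [3.14, 0.002, 0.028]
force: [0.8, 0.3, -0.4]
opening: 0.802
grip_force: 0.0
```

```bash
python3 -c "
from h import *
go()
cv2.imwrite('pics/p4.png',np.hstack([cv2.resize(imaging.capture('top')[130:330,100:250],(375,500)),cv2.resize(imaging.capture('scene')[230:400,320:490],(425,425))[:].copy() if 0 else cv2.resize(imaging.capture('scene')[220:400,330:480],(417,500))]))"
```

```text
t 42.37 pos [0.4511 0.1147 0.3387] rpy [3.1403e+00 2.2000e-03 2.7900e-02] j [ 0.67  0.07 -0.53 -0.   -0.98  0.93] open 0.802 grip 0.0 F [ 0.8  0.3 -0.4]
```

View pics/p4.png

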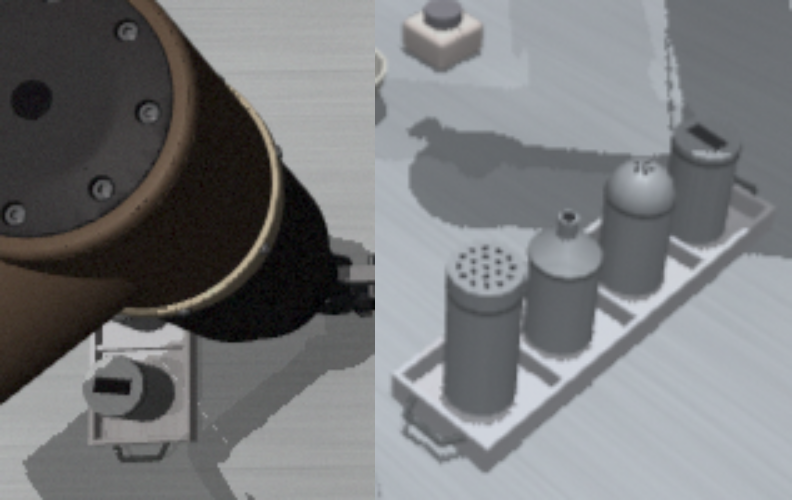

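All four shakers stand upright in their own compartments. From the far end to the robot's end they are tall (485,340), cone (563,290), dome (637,235) and short (705,185), and the gripper is clear of them.

```bash
python3 -c "
from bench import workorder
print(workorder.finish_job())"
```

```text
the job is handed in; nothing more can be done
None
```

All four shakers now stand upright in the pass rack in reverse order (tall at the far end, then cone, dome, and short at the robot's end), released, and the job was handed in at about 42 s.

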